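# Hand out the stacked sample jars to their stations

### The arm

A 6-joint arm with a two-finger parallel gripper is mounted at the origin on the work surface. World frame = base frame: x ahead of the robot, y to its left, z up, the work surface at z = 0. Lengths are in mm, angles in rad, forces in N, time in s.
With the tool pointing down it reaches from about 350 to 1000 mm from the base axis. Payload 7.1 kg.
Tool frame: the origin (TCP) lies on the mounting face of the last link; the fingertips stand 173 mm ahead of it and the grasp point (between the pads) lies 155 mm ahead of it; z points along the fingers, y is the line along which they close (so a half turn about z gives the same grasp; the last joint's range is limited). The gripper opens to 85 mm and grips with 20 to 120 N. Pads are 22 mm wide; open, the fingers measure 114 mm over their backs; the gripper's body (76 mm by 85 mm) begins 54 mm behind the grasp point. The pads swing forward as they close: fully open they stand 13 mm farther back than shut.
Start: joints at [-1.145, 0.423, 1.63, -0, 1.089, -0.019], TCP at [268.938, -564.162, 404.719] pointing down, gripper open.
Joint ranges: [-3, 3], [-0.9, 2.11], [0.09, 2.58], [-1.31, 4.45], [0.11, 2.69], [-2.54, 2.54]. Speed limits (rad/s): [2.39, 2.39, 3.01, 3.14, 3.14, 3.14].

### API

Orientations are given as a rotation vector (axis times angle).
In Python, from plant import bot gives the robot as it stands.
- The arm moves only by the tool arm_command, never from a script. Its argument "motion" is text: rows parted by semicolons, each of 7 numbers parted by spaces: the turn, a rotation vector about the world's x, y, z in degrees, then the shift along the world's x, y, z in cm, then the opening, from -1 (shut) to 1 (fully open). In form: ax ay az tx ty tz gripper; .... A call has 1 to 8 rows; each row is the pose to reach, as a shift and turn from the pose commanded when the call began; what a row does not reach only later rows make up. A row lasts 1/12 s, in which the tool goes at most 41.7 mm and 7.16 degrees, less where a joint would pass 70% of its speed; a pose out of reach is approached as far as the arm can. A call with a gripper value outside its range is refused whole. The fingers move at their own pace and stop on an object; the grip force is fixed at half the most. Time passes only in rows, so rows that repeat a pose let the fingers close. It gives the time, the measured TCP pose, the force, the opening and the grip force at its end, in the units of the state.
- bot.state(): the state, without advancing time (a new reading comes with each control period).
- bot.read_camera(name): name is "side" or "top" or "wrist"; returns the picture (384x512x3 uint8, red, green, blue); there is no depth.
- bot.get_calibration(name): a dict with "fx", "fy", "cx", "cy" (pixels), "xyz" and "attitude" of the camera in the world; the wrist camera has in their place "hand_eye" (4x4, takes a point from camera to tool coordinates, whose origin is the TCP and whose axes are the flange's). Camera axes: x right, y up, looking along -z (the intrinsics and any distortion apply to the point x, -y, -z); pixel columns grow to the right and rows downward; lengths in mm; the calibration is good to about 2 mm. A picture is of the moment at which its call begins: read the wrist's pose just before it. get_calibration takes no time and is no camera call.
- bot.job_done(): hands the job in; it is judged then, once.
The state is a dict: "time_s": time; "q": joint angles; "joint_vel": joint speeds; "joint_torque": joint torques, N m; "tool_pos": TCP position; "eef_rot": TCP orientation; "wrist_force": force on the tool from outside, world axes, zero at the start; "moment": the same for the moment, N m; "finger_gap": opening from 0.0 (shut) to 1.0 (fully open); "grip_force": force on a finger pad.
Only numpy, scipy, OpenCV 4.12 (cv2) and the standard library are available. Lean on these libraries where they do the work, as an engineer would, in place of code of your own. Each camera call takes 0.05 s, during which the arm holds its last target. There are 200 camera calls.

### The job

The new samples were left in two stacks of capped jars on the bench. Take the stacks apart and set each jar gently down, upright, in the middle of its own station: green cap on the grey rubber mat, red on the magnetic stirrer's plate, yellow on the balance's pan, violet on the light box, and blue in the free front cell of the blue wire rack. Keep every jar upright throughout and do not drop any; let go of all of them at the end.

Things in the scene. Friction and masses are not known exactly. Their poses are not given: they have to be found in the camera images.
- jar_green: Loose screw-cap sample jar, frosted white, paper label, green cap. Cap (top 16 mm) 66 mm in diameter, body 60 mm, 64 mm tall, about 0.15 kg. Origin: centre of its underside, z up. Flat top and underside. Starts upright in one of two stacks: large jar (green or red) below, medium (blue or yellow) on it, the small violet one on the blue.
- jar_red: Loose screw-cap sample jar, frosted white, paper label, red cap. Cap (top 16 mm) 66 mm in diameter, body 60 mm, 64 mm tall, about 0.15 kg. Origin: centre of its underside, z up. Flat top and underside. Starts upright in one of two stacks: large jar (green or red) below, medium (blue or yellow) on it, the small violet one on the blue.
- jar_blue: Loose screw-cap sample jar, frosted white, paper label, blue cap. Cap (top 16 mm) 52 mm in diameter, body 46 mm, 62 mm tall, about 0.1 kg. Origin: centre of its underside, z up. Flat top and underside. Starts upright in one of two stacks: large jar (green or red) below, medium (blue or yellow) on it, the small violet one on the blue.
- jar_yellow: Loose screw-cap sample jar, frosted white, paper label, yellow cap. Cap (top 16 mm) 52 mm in diameter, body 46 mm, 62 mm tall, about 0.1 kg. Origin: centre of its underside, z up. Flat top and underside. Starts upright in one of two stacks: large jar (green or red) below, medium (blue or yellow) on it, the small violet one on the blue.
- jar_violet: Loose screw-cap sample jar, frosted white, paper label, violet cap. Cap (top 16 mm) 38 mm in diameter, body 32 mm, 50 mm tall, about 0.05 kg. Origin: centre of its underside, z up. Flat top and underside. Starts upright in one of two stacks: large jar (green or red) below, medium (blue or yellow) on it, the small violet one on the blue.
- mat: Fixed dark grey square rubber mat, 120 x 120 x 3 mm, white corner marks, lying on the bench in the near row between or beside the stacks. Origin: centre of its underside, so its top is 3 mm above the origin. Station of the green jar.
- stirrer: Fixed magnetic stirrer: dark blue housing 150 mm deep (x), 130 mm wide (y), black knob at its front (-x) reaching 104 mm in front of the origin, round white plate of 120 mm diameter on top. Origin: on the underside, below the plate's centre; the plate's flat top is 62 mm above the origin. Station of the red jar.
- balance: Fixed top-pan balance: white housing from 120 mm in front (-x) of the origin to 80 mm behind it, 150 mm wide (y), sloping keypad and display at the front, square steel pan 110 x 110 mm. Origin: on the underside, below the pan's centre; the pan's flat top is 64 mm above the origin. Station of the yellow jar.
- light_box: Fixed inspection light box: black square frame 150 x 150 mm with a bright white square panel 118 x 118 mm. Origin: centre of its underside; the flat white top is 22 mm above the origin. Station of the violet jar.
- rack: Fixed blue wire rack, 3 cells in a row along its x. Origin: at bench level below the centre of the front (-x) cell, the free one: floor 8 mm up, 70 mm clear between blue bars (6 mm thick, tops 33 mm up). The other cells, 76 and 152 mm along +x, hold fixed grey-capped jars (52 mm diameter, tops 70 mm up): open the fingers along the rack's y, above the bars. Station of the blue jar.
There are look-alikes about, which are no part of the job. Of the things that look like the jar_violet, the largest one is meant.

How it is judged:
By the outcome, as a careful person would: the job done as asked, in the order asked, and still so for the second after the job is handed in, with the robot touching nothing.
It also fails if it takes over 115 s, if anything falls off the work surface, if the arm or the gripper's body presses on something with over 40 N, if the wrist force passes 120 N, or if a joint passes its speed limit or range.

## Working session

There is one attempt and no reset: what is moved stays moved. The work goes in short steps, Python scripts to look and compute and a tool call to move; the robot and the scene stay as the last step left them, time stands still between calls to the robot, and variables do not carry over. Pictures are saved under pics/ and viewed, at most 17 in all, crops included, and the job is handed in when it is done.

Besides the shell and the picture viewer there is one more tool, called after "Emit:" as name(argument=value, ...), one argument or row to a line, values as JSON. arm_command: Moves the arm, as the interface text tells. Its arguments: {"type":"object","properties":{"motion":{"type":"string"}},"required":["motion"]}

```bash
ls; mkdir -p pics; python3 - <<'E'
from plant import bot
import cv2
for n in("top","side"):
    cv2.imwrite(f"pics/{n}0.png",cv2.resize(bot.read_camera(n)[:,:,::-1],(800,600),interpolation=cv2.INTER_CUBIC))
    print(n,bot.get_calibration(n))
print(bot.get_calibration("wrist"));print(bot.state())
E
```

```text
pics
top {'fx': 353.6255287744735, 'fy': 353.6255287744735, 'cx': 260.0633791482659, 'cy': 186.0150646510722, 'xyz': array([ 351.33414075,  -19.05260037, 1216.02744802]), 'attitude': array([ 0.13886991, -0.10088778, -1.56984704])}
side {'fx': 438.66296881355134, 'fy': 438.66296881355134, 'cx': 259.2659157825891, 'cy': 191.0744592463947, 'xyz': array([ 433.17160921, -844.4596584 ,  839.61402192]), 'attitude': array([ 0.83885549, -0.04015189, -0.07008528])}
{'fx': 285.7443653872878, 'fy': 285.7443653872878, 'cx': 254.90558248960275, 'cy': 190.39548990276822, 'hand_eye': array([[-3.13023211e-04,  9.63160919e-01,  2.68925539e-01,
         6.81071174e+01],
       [ 9.99999208e-01,  6.29406843e-04, -1.09025388e-03,
        -7.54575617e-01],
       [-1.21935350e-03,  2.68924984e-01, -9.63160353e-01,
         3.11879608e+01],
       [ 0.00000000e+00,  0.00000000e+00,  0.00000000e+00,
         1.00000000e+00]])}
{'time_s': 0.1, 'q': array([-1.14498708e+00,  4.23769058e-01,  1.63059662e+00,  2.68476501e-06,
        1.08861009e+00, -1.90225431e-02]), 'joint_vel': array([-0.00025236, -0.00391458, -0.00306719, -0.00235917, -0.00152808,
        0.00049148]), 'joint_torque': array([ 6.22303705e-04, -5.58426297e+01, -2.82445961e+01, -2.85950199e-05,
        2.92804456e-03,  3.66310076e-05]), 'tool_pos': array([ 268.84954661, -563.94577055,  404.02702757]), 'eef_rot': array([-3.06288570e+00, -6.92692576e-01,  4.35005127e-04]), 'wrist_force': array([ 0.36690036, -0.08047598,  0.64184015]), 'moment': array([ 0.00805832, -0.00568118,  0.00424913]), 'grip_force': 0.0, 'finger_gap': 1.0014875981491123}
```

View pics/top0.png

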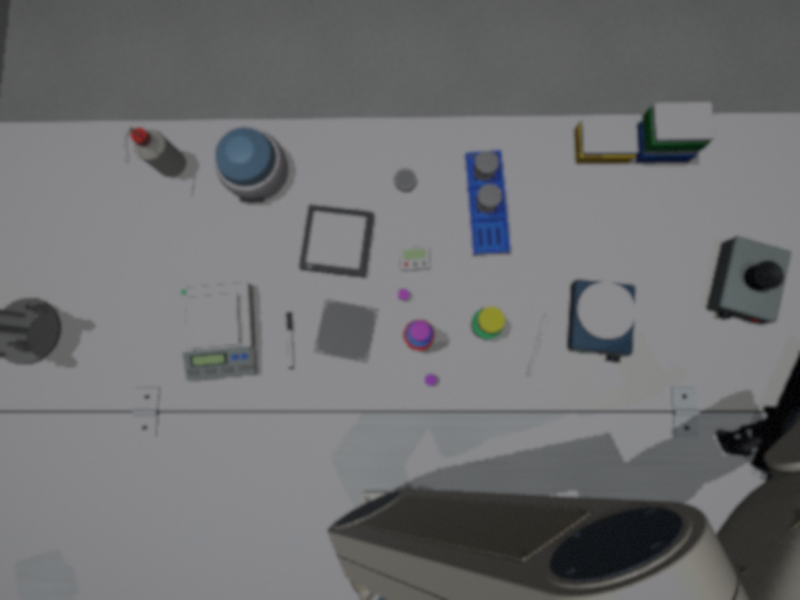

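View pics/side0.png

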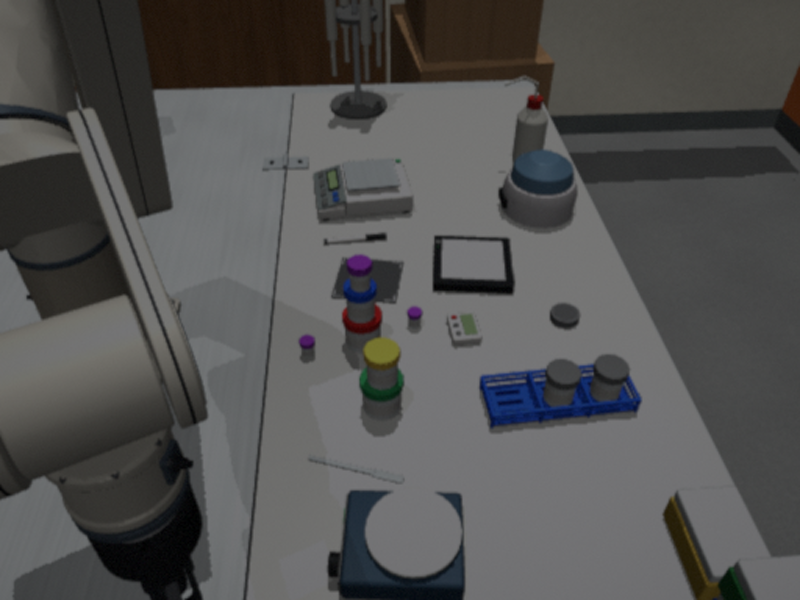

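The top view shows violet-on-blue-on-red at (420,331) and yellow-on-green at (490,320). The light box is at (338,240), mat (346,330), stirrer plate (606,309), pan (213,318) and free rack cell (490,237). The small violet look-alikes are at (404,295) and (431,380). In the side view the same things are at (359,265), (381,348), (473,263), (369,279), (413,533), (372,176) and (509,399).

```bash
cat > h.py <<'E'
import numpy as np, cv2
from scipy.spatial.transform import Rotation as R
from plant import bot
def cam(name, pose=None):
    c=bot.get_calibration(name)
    if name=="wrist":
        s=pose; T=np.eye(4); T[:3,:3]=R.from_rotvec(s[3:]).as_matrix(); T[:3,3]=s[:3]
        T=T@c["hand_eye"]; A,o=T[:3,:3],T[:3,3]
    else: A,o=R.from_rotvec(c["attitude"]).as_matrix(),np.array(c["xyz"])
    return c,A,o
def ray(C,uv):
    c,A,o=C
    d=A@np.array([(uv[0]-c["cx"])/c["fx"],-(uv[1]-c["cy"])/c["fy"],-1.]); return o,d/np.linalg.norm(d)
def atz(C,uv,z):
    o,d=ray(C,uv); return o+d*(z-o[2])/d[2]
def tri(*cu):
    M=np.zeros((3,3));b=np.zeros(3);L=[]
    for C,uv in cu:
        o,d=ray(C,uv);P=np.eye(3)-np.outer(d,d);M+=P;b+=P@o;L.append((o,P))
    x=np.linalg.solve(M,b); return x,max(np.linalg.norm(P@(x-o)) for o,P in L)
def proj(C,p):
    c,A,o=C; q=A.T@(np.array(p)-o); return c["cx"]+c["fx"]*q[0]/-q[2], c["cy"]-c["fy"]*q[1]/-q[2]
def px(u,v): return ((u+.5)*.64-.5,(v+.5)*.64-.5)
def wpose():
    s=bot.state(); return np.r_[s["tool_pos"],s["eef_rot"]]
E
python3 - <<'E'
from h import *
np.set_printoptions(precision=1,suppress=True)
T,S=cam("top"),cam("side")
for n,a,b,h in[("violet",(420,331),(359,265),176),("yellow",(491,320),(381,348),126),("light",(338,240),(473,263),22),("mat",(346,330),(369,279),3),("stir",(606,309),(413,533),62),("pan",(213,318),(372,176),64),("rack",(490,237),(509,399),8)]:
    print(n,*tri((T,px(*a)),(S,px(*b))),atz(T,px(*a),h),atz(S,px(*b),h))
E
```

```text
violet [433.2 -19.2 171.6] 2.0719520596508856 [434.9 -19.  176. ] [431.2 -25.  176. ]
yellow [ 458.6 -158.8  129.8] 1.3284891482783616 [ 460.3 -159.2  126. ] [ 457.4 -155.3  126. ]
light [649.9 163.3  16.9] 1.7576294633017997 [650.4 162.5  22. ] [646.7 156.5  22. ]
mat [449.8 143.6   4.8] 1.5257952439972085 [451.4 144.    3. ] [448.3 145.5   3. ]
stir [ 486.2 -408.6   57.3] 3.3352633760292965 [ 489.  -406.9   62. ] [ 482.6 -411.6   62. ]
pan [469.9 419.8  58.5] 3.1710377220658854 [472.5 418.   64. ] [466.5 410.1  64. ]
rack [ 654.  -175.    19.4] 1.5619842671228394 [ 658.5 -176.6    8. ] [ 655.4 -166.     8. ]
```

Emit:
arm_command(
  motion="0 0 -25.5 16 54.5 6.5 1;0 0 -25.5 16 54.5 6.5 1;0 0 -25.5 16 54.5 6.5 1;0 0 -25.5 16 54.5 6.5 1;0 0 -25.5 16 54.5 6.5 1;0 0 -25.5 16 54.5 6.5 1;0 0 -25.5 16 54.5 6.5 1;0 0 -25.5 16 54.5 6.5 1",
)

```text
time_s: 0.77
tool_pos: [362.1, -244.5, 442.7]
eef_rot: [-3.141, 0.001, 0.0]
wrist_force: [-0.2, 0.6, -0.2]
finger_gap: 0.996
grip_force: 0.0
```

```bash
cat > snap.py <<'E'
import sys
from h import *
bot.read_camera("top")  # let the arm settle
n=sys.argv[1]; p=wpose(); I=bot.read_camera("wrist")
np.save(f"pics/{n}.npy",p); cv2.imwrite(f"pics/{n}_raw.png",I[:,:,::-1])
cv2.imwrite(f"pics/{n}.png",cv2.resize(I[:,:,::-1],(800,600),interpolation=cv2.INTER_CUBIC)); print(p)
E
python3 snap.py w1
```

```text
[ 3.63170394e+02 -2.39394425e+02  4.43109455e+02 -3.13802870e+00
 -2.83513126e-03 -6.16404877e-04]
```

Emit:
arm_command(
  motion="0 0 0 7 24.5 2.5 1;0 0 0 7 24.5 2.5 1;0 0 0 7 24.5 2.5 1;0 0 0 7 24.5 2.5 1;0 0 0 7 24.5 2.5 1;0 0 0 7 24.5 2.5 1;0 0 0 7 24.5 2.5 1;0 0 0 7 24.5 2.5 1",
)

```text
time_s: 1.53
tool_pos: [432.8, 0.3, 467.7]
eef_rot: [3.142, 0.006, 0.001]
wrist_force: [-0.4, -0.4, -0.4]
finger_gap: 1.003
grip_force: 0.0
```

```bash
python3 snap.py w2
```

```text
[ 4.32318732e+02 -9.90769833e-01  4.67346242e+02  3.14113615e+00
  3.88701729e-03 -8.97424784e-04]
```

View pics/w1.png

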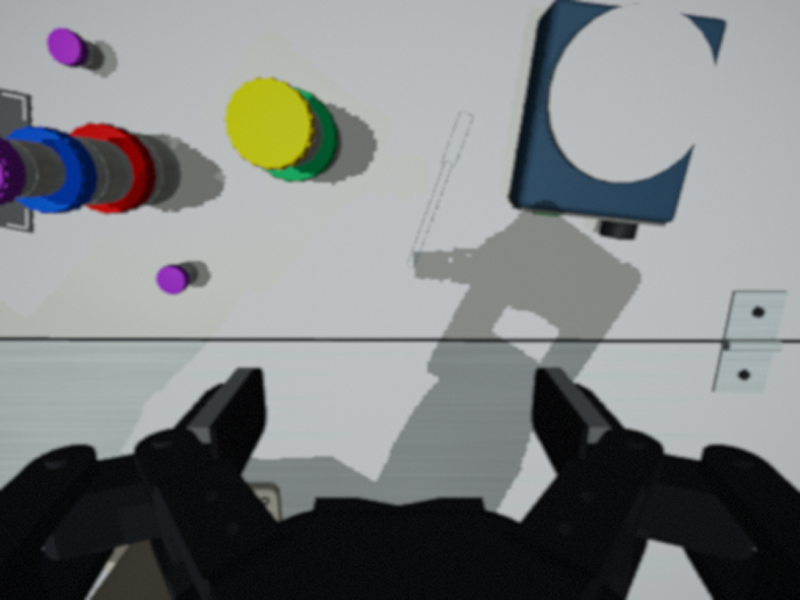

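View pics/w2.png

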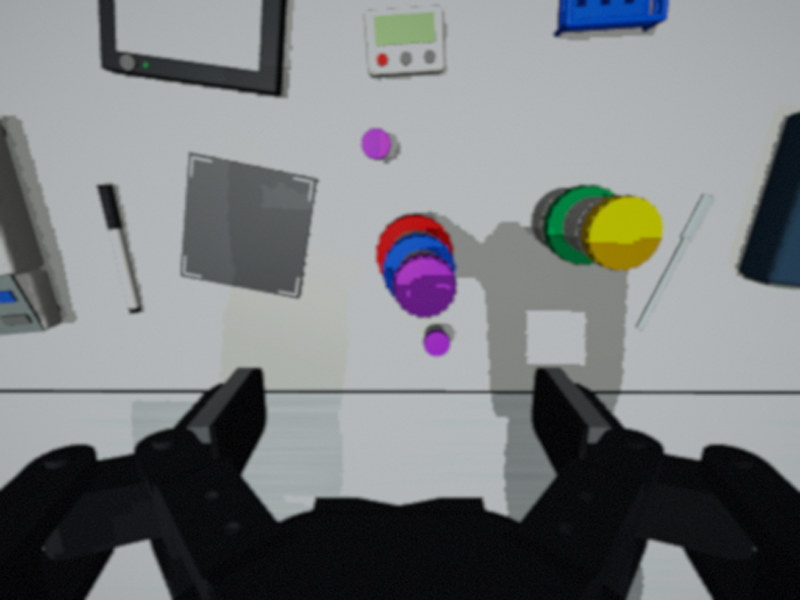

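w1: yellow cap centre at (270,123), violet cut off at the left edge, stirrer plate centre near (634,93). w2: violet cap (425,285), blue about (420,268), yellow (622,233), mat corners (189,154), (317,180), (299,297), (181,275). The small look-alikes are at (376,144) and (437,343).

```bash
python3 - <<'E'
from h import *
np.set_printoptions(precision=1,suppress=True)
T,S=cam("top"),cam("side")
W1,W2=[cam("wrist",np.load(f"pics/w{i}.npy")) for i in(1,2)]
print("yellow",tri((W1,px(270,123)),(W2,px(622,233))),atz(W1,px(270,123),126),atz(W2,px(622,233),126))
print("violet",tri((S,px(359,265)),(W2,px(425,285)),(T,px(420,331))),atz(W2,px(425,285),176))
print("stir",atz(W1,px(634,93),62))
for z in (3,):
  c=[atz(W2,px(*p),z) for p in((189,154),(317,180),(299,297),(181,275))]; print("mat",np.mean(c,0),np.linalg.norm(c[0]-c[1]),np.linalg.norm(c[1]-c[2]))
print("red w2",atz(W2,px(415,252),64),"green",atz(W2,px(583,224),64))
# automatic cap ellipse centres in raw
for n,W in(("w1",W1),("w2",W2)):
  I=cv2.cvtColor(cv2.imread(f"pics/{n}_raw.png"),cv2.COLOR_BGR2HSV)
  for nm,lo,hi,z in(("yellow",24,34,126),("violet",140,155,176)):
    m=cv2.inRange(I,(lo,120,60),(hi,255,255)); k,_,st,ce=cv2.connectedComponentsWithStats(m)
    for j in range(1,k):
      if st[j,4]>150: print(n,nm,st[j],ce[j],atz(W,ce[j],z))
E
```

```text
yellow (array([ 460.1, -158.9,  120.1]), np.float64(0.5343322800478805)) [ 460.1 -160.6  126. ] [ 460.4 -155.8  126. ]
violet (array([433.5, -18. , 170.3]), np.float64(2.352931028741656)) [435.4 -16.6 176. ]
stir [ 487.2 -407.3   62. ]
mat [448.1 145.4   3. ] 119.26492011596375 116.27777260135075
red w2 [436.2 -14.8  64. ] green [ 459.8 -153.6   64. ]
w1 yellow [ 144   50   58   58 2588] [172.5  78.8] [ 459.9 -160.5  126. ]
w1 violet [ 31  18  22  24 407] [41.7 29.5] [488.9 -79.6 176. ]
w1 violet [101 170  20  18 270] [110.1 178.4] [ 375.7 -115.1  176. ]
w2 yellow [ 372  126   52   46 1879] [397.6 148. ] [ 461.4 -155.3  126. ]
w2 violet [232  83  18  19 266] [240.5  91.7] [515.7  11.9 176. ]
w2 violet [ 253  162   38   41 1193] [271.3 182. ] [435.6 -16.  176. ]
w2 violet [272 211  16  17 207] [279.2 219. ] [398.6 -24.4 176. ]
```

Emit:
arm_command(
  motion="0 0 0 0.2 -1.65 -3 1;0 0 0 0.2 -1.65 -6 1;0 0 0 0.2 -1.65 -9 1;0 0 0 0.2 -1.65 -12 1;0 0 0 0.2 -1.65 -14 1;0 0 0 0.2 -1.65 -14.9 1;0 0 0 0.2 -1.65 -14.9 1;0 0 0 0.2 -1.65 -14.9 1",
)

```text
time_s: 2.3
tool_pos: [434.3, -19.0, 318.8]
eef_rot: [3.142, -0.003, -0.001]
wrist_force: [-0.1, -0.4, 0.7]
finger_gap: 1.001
grip_force: 0.0
```

```bash
python3 snap.py w3
```

```text
[ 4.34672374e+02 -1.87392918e+01  3.19460795e+02  3.14144376e+00
 -2.56502279e-03  1.83014618e-03]
```

View pics/w3.png

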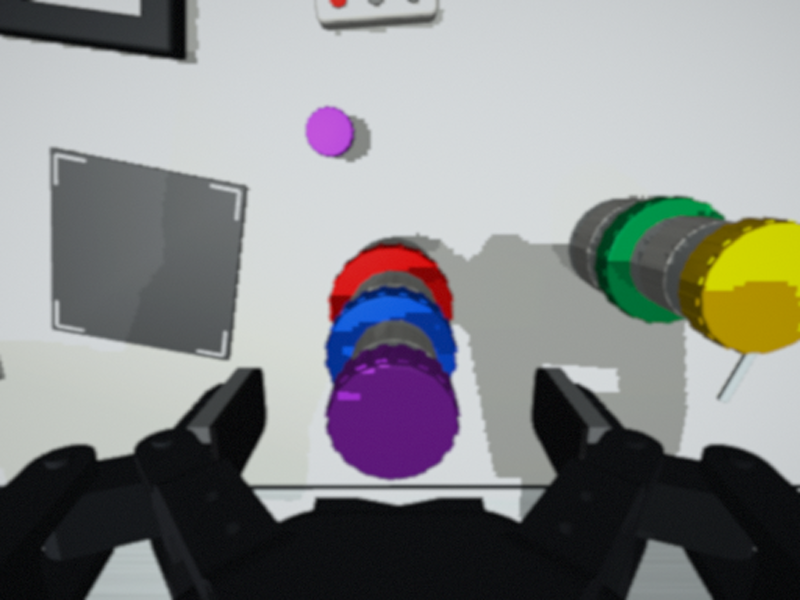

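The violet cap is centred between the fingers at (393,418), with finger mid-column near 400. I'll check its x before closing.

```bash
python3 - <<'E'
from h import *
W=cam("wrist",np.load("pics/w3.npy")); W2=cam("wrist",np.load("pics/w2.npy"))
print(atz(W,px(393,418),176), tri((W,px(393,418)),(W2,px(425,285))), tri((W,px(762,285)),(W2,px(622,233))))
E
```

```text
[436.09991157 -16.50939539 176.        ] (array([434.99637757, -16.57882446, 174.17824694]), np.float64(0.09667374909231198)) (array([ 460.28718308, -158.51096428,  120.97680116]), np.float64(0.5799636538554335))
```

Emit:
arm_command(
  motion="0 0 0 0.05 0.2 0 0.3;0 0 0 0.05 0.2 0 -1;0 0 0 0.05 0.2 0 -1;0 0 0 0.05 0.2 0 -1;0 0 0 0.05 0.2 0 -1;0 0 0 0.05 0.2 0 -1;0 0 0 0.05 0.2 0 -1;0 0 0 0.05 0.2 0 -1",
)

```text
time_s: 3.07
tool_pos: [435.1, -15.9, 319.3]
eef_rot: [3.141, 0.0, 0.002]
wrist_force: [-1.2, -0.6, 6.3]
finger_gap: 0.422
grip_force: 59.3
```

Emit:
arm_command(
  motion="0 0 0 0 0 2 -1;0 0 0 0 0 5 -1;0 0 0 2 1.7 8 -1;0 0 0 5 4 10 -1;0 0 0 8 6.5 10 -1;0 0 0 10 9 10 -1;0 0 0 12 12 10 -1;0 0 0 12 12 10 -1",
)

```text
time_s: 3.73
tool_pos: [557.6, 108.1, 419.1]
eef_rot: [-3.14, -0.004, -0.006]
wrist_force: [-0.1, -0.2, -1.9]
finger_gap: 0.425
grip_force: 60.2
```

```bash
python3 snap.py w4
```

```text
[ 5.55973434e+02  1.06432128e+02  4.18458454e+02 -3.14117998e+00
 -4.54469796e-03 -1.21542664e-03]
```

View pics/w4.png

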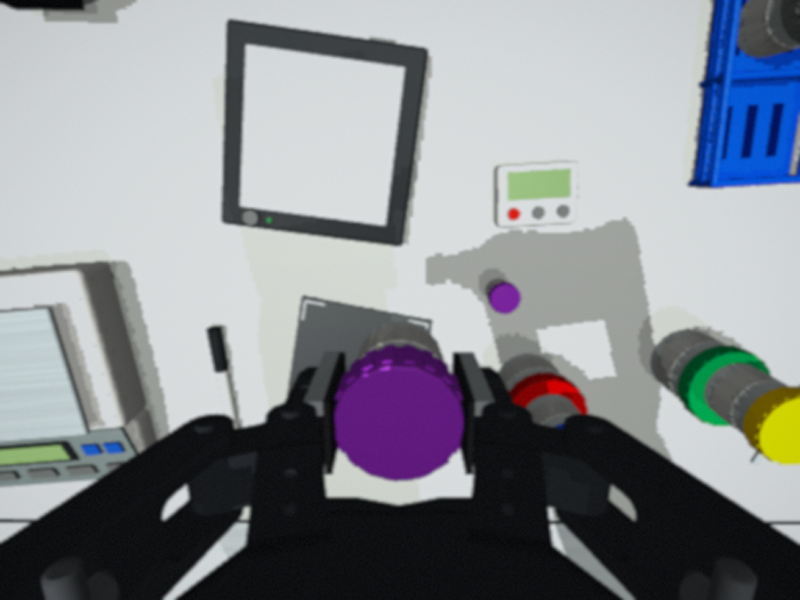

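The light box panel corners are (245,44), (406,66), (387,227), (239,206). Violet is held upright between the fingers, and the rack's left front corner is at (690,185).

```bash
python3 - <<'E'
from h import *
np.set_printoptions(precision=1,suppress=True)
W=cam("wrist",np.load("pics/w4.npy"))
c=[atz(W,px(*p),22) for p in((245,44),(406,66),(387,227),(239,206))]
print(np.mean(c,0),[np.linalg.norm(c[i]-c[i-1]) for i in range(4)])
print(atz(W,px(690,185),33),atz(W,px(715,0),33))
E
```

```text
[649.1 168.2  22. ] [np.float64(117.63644633173675), np.float64(119.00187744167964), np.float64(119.72328707120013), np.float64(119.89891002253952)]
[ 616.  -117.5   33. ] [ 740.8 -112.8   33. ]
```

Emit:
arm_command(
  motion="0 0 0 3.1 2 -3.5 -1;0 0 0 6 3.9 -7 -1;0 0 0 8.5 5.4 -10 -1;0 0 0 9.3 6 -13 -1;0 0 0 9.3 6 -16 -1;0 0 0 9.3 6 -18 -1;0 0 0 9.3 6 -19.2 -1;0 0 0 9.3 6 -19.6 -1",
)

```text
time_s: 4.5
tool_pos: [646.4, 163.0, 220.2]
eef_rot: [3.14, -0.002, -0.007]
wrist_force: [-0.7, -0.5, 0.2]
finger_gap: 0.426
grip_force: 60.2
```

Emit:
arm_command(
  motion="0 0 0 0 0 -0.2 -1;0 0 0 0 0 -0.4 -1;0 0 0 0 0 -0.6 -1;0 0 0 0 0 -0.6 -1",
)

```text
time_s: 4.83
tool_pos: [648.1, 164.0, 218.0]
eef_rot: [-3.141, 0.001, -0.003]
wrist_force: [-0.4, 0.9, -0.4]
finger_gap: 0.425
grip_force: 60.2
```

Emit:
arm_command(
  motion="0 0 0 0 0 -0.1 -1;0 0 0 0 0 -0.2 -1;0 0 0 0 0 -0.2 -1",
)

```text
time_s: 5.08
tool_pos: [648.0, 164.2, 215.4]
eef_rot: [-3.141, 0.0, -0.002]
wrist_force: [0.5, -0.6, 3.4]
finger_gap: 0.426
grip_force: 60.5
```

Emit:
arm_command(
  motion="0 0 0 0 0 -0.1 -1;0 0 0 0 0 -0.1 -1;0 0 0 0 0 -0.1 -1",
)

```text
time_s: 5.33
tool_pos: [648.3, 164.2, 215.3]
eef_rot: [-3.141, 0.0, -0.003]
wrist_force: [-2.7, -1.6, 11.0]
finger_gap: 0.427
grip_force: 61.3
```

Emit:
arm_command(
  motion="0 0 0 0 0 0.1 0.4;0 0 0 0 0 0.1 0.4;0 0 0 0 0 0.1 0.6;0 0 0 0 0 0.1 0.6;0 0 0 0 0 2 0.6;0 0 0 0 0 5 0.6;0 0 0 0 0 8 0.6;0 0 0 0 0 11 0.6",
)

```text
time_s: 6.0
tool_pos: [647.4, 164.1, 324.1]
eef_rot: [3.141, -0.0, -0.002]
wrist_force: [1.1, -0.6, 0.2]
finger_gap: 0.799
grip_force: 0.0
```

Emit:
arm_command(
  motion="0 0 0 -3 -2.5 0 1;0 0 0 -6 -5 0 1;0 0 0 -9 -7.6 0 1;0 0 0 -12 -10.2 0 1;0 0 0 -15 -12.8 0 1;0 0 0 -18 -15.3 0 1;0 0 0 -20 -17 0 1;0 0 0 -21 -18 0 1",
)

```text
time_s: 6.67
tool_pos: [434.8, -17.1, 323.3]
eef_rot: [-3.142, 0.002, 0.004]
wrist_force: [0.0, 0.3, -1.5]
finger_gap: 0.995
grip_force: 0.0
```

```bash
python3 snap.py w5; python3 - <<'E'
from h import *
a=bot.read_camera("top"); b=bot.read_camera("side")
A=cv2.resize(a[110:250,180:380,::-1],None,fx=2,fy=2); B=cv2.resize(b[130:280,170:370,::-1],None,fx=2,fy=2)
W=cv2.imread("pics/w5.png"); W=cv2.resize(W,(400,300))
top=np.vstack([A[:280],B[:300]]); 
out=np.zeros((580,800,3),np.uint8); out[:580,:400]=top; out[:300,400:]=W; cv2.imwrite("pics/m5.png",out)
E
```

```text
[ 4.34597487e+02 -1.76777133e+01  3.23282684e+02  3.14133630e+00
 -2.41866186e-03 -4.58806743e-03]
```

View pics/m5.png

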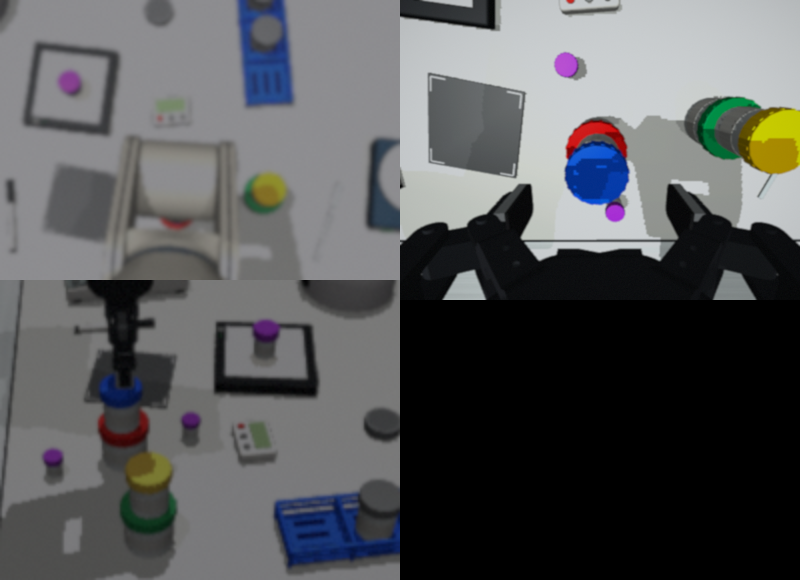

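Violet stands upright on the light box panel. Blue is below the open fingers at about (597-400,172), with red under it.

```bash
python3 - <<'E'
from h import *
np.set_printoptions(precision=1,suppress=True)
T,S=cam("top"),cam("side")
C=[]
for n,X,bx in(("top",T,(180,110,380,250)),("side",S,(270,140,330,175))):
  I=bot.read_camera(n); h=cv2.cvtColor(I,cv2.COLOR_RGB2HSV)
  m=cv2.inRange(h,(135,80,40),(160,255,255)); k,_,st,ce=cv2.connectedComponentsWithStats(m)
  for j in range(1,k):
    if st[j,4]>15: print(n,st[j],ce[j],atz(X,ce[j],68))
  if n=="top":
    g=cv2.cvtColor(I,cv2.COLOR_RGB2GRAY)[115:180,180:250]; m=(g<70).astype(np.uint8)
    cs,_=cv2.findContours(m,cv2.RETR_EXTERNAL,cv2.CHAIN_APPROX_SIMPLE); c=max(cs,key=cv2.contourArea)
    r=cv2.minAreaRect(c); print(r, atz(T,(r[0][0]+180,r[0][1]+115),20))
W=cam("wrist",np.load("pics/w5.npy"))
I=cv2.cvtColor(cv2.imread("pics/w5_raw.png"),cv2.COLOR_BGR2HSV)
m=cv2.inRange(I,(105,120,60),(125,255,255)); k,_,st,ce=cv2.connectedComponentsWithStats(m)
for j in range(1,k):
  if st[j,4]>300: print("blue",st[j],ce[j],atz(W,ce[j],126))
E
```

```text
top [209 146  11  11  93] [214.4 150.8] [648.1 161.6  68. ]
((35.470001220703125, 38.709999084472656), (41.29503631591797, 40.587928771972656), 8.130102157592773) [649.9 165.1  20. ]
side [296 150  14  11 122] [302.6 155. ] [644.1 160.5  68. ]
side [261 196   9   9  61] [264.9 199.8] [518.2 -22.   68. ]
side [192 214   9   9  67] [196.  218.4] [343.2 -76.8  68. ]
blue [ 212  180   81   82 5153] [251.7 221.3] [435.6 -15.2 126. ]
```

Emit:
arm_command(
  motion="0 0 0 0.1 0.15 -3 1;0 0 0 0.1 0.15 -5 1;0 0 0 0.1 0.15 -5.5 1;0 0 0 0.1 0.15 -5.5 0.5;0 0 0 0.1 0.15 -5.5 -1;0 0 0 0.1 0.15 -5.5 -1;0 0 0 0.1 0.15 -5.5 -1;0 0 0 0.1 0.15 -5.5 -1",
)

```text
time_s: 7.63
tool_pos: [439.4, -14.4, 269.7]
eef_rot: [3.141, -0.0, 0.004]
wrist_force: [0.8, 0.4, 3.6]
finger_gap: 0.59
grip_force: 62.3
```

Emit:
arm_command(
  motion="0 0 0 0 0 0 -1;0 0 0 0 0 0 -1",
)

```text
time_s: 7.8
tool_pos: [439.5, -14.5, 269.7]
eef_rot: [3.142, -0.001, 0.005]
wrist_force: [1.2, -1.3, 7.1]
finger_gap: 0.593
grip_force: 62.7
```

Emit:
arm_command(
  motion="0 0 0 0 0 2 -1;0 0 0 0 0 5 -1;0 0 0 1.5 -1 8 -1;0 0 0 4 -3 11 -1;0 0 0 7 -6 13 -1;0 0 0 10 -9 13 -1;0 0 0 12 -11 13 -1;0 0 0 12 -12 13 -1",
)

```text
time_s: 8.47
tool_pos: [562.3, -137.4, 400.1]
eef_rot: [3.14, -0.002, 0.009]
wrist_force: [0.2, 0.9, -0.9]
finger_gap: 0.59
grip_force: 62.8
```

```bash
python3 snap.py w6
```

```text
[ 5.60247795e+02 -1.37552806e+02  3.99000261e+02  3.14016345e+00
 -3.46276712e-03  3.14762523e-03]
```

View pics/w6.png

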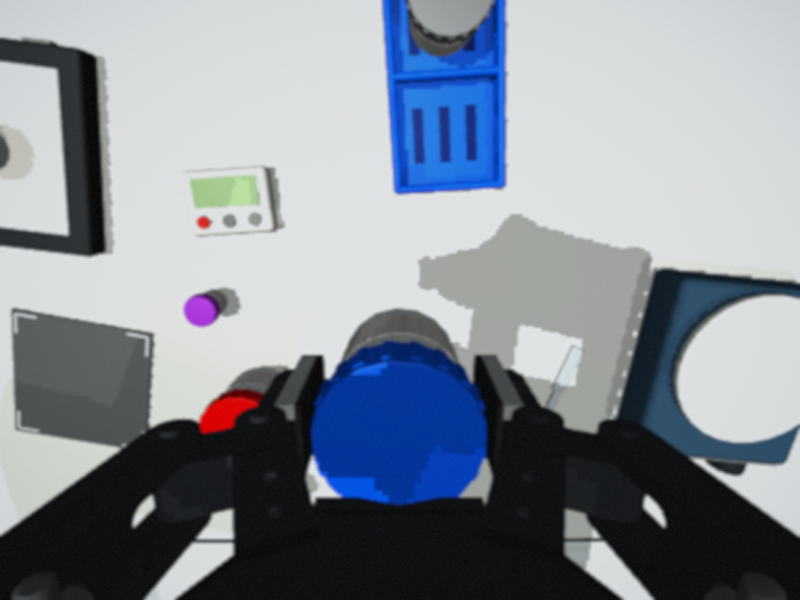

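The free cell's outer top corners in front are (397,191) and (504,187). The bar between cells is at (393,74)–(504,69), and the held blue cap is centred at (400,430).

```bash
python3 - <<'E'
from h import *
np.set_printoptions(precision=1,suppress=True)
p=np.load("pics/w6.npy");W=cam("wrist",p)
fl,fr,bl,br=[atz(W,px(*q),33) for q in((397,191),(504,187),(392,74),(505,69))]
print(fl,fr,bl,br); f=(fl+fr)/2;b=(bl+br)/2
print("cell",f+(b-f)*41/79, np.linalg.norm(b-f),np.linalg.norm(fl-fr), np.degrees(np.arctan2(b[1]-f[1],b[0]-f[0])),np.degrees(np.arctan2(fl[0]-fr[0],fl[1]-fr[1])))
fl=[atz(W,px(*q),8) for q in((419,136),(444,134),(471,132))]; print("slots",fl)
jc=atz(W,px(400,430),p[2]-205.7+62); print("jar",jc, jc-p[:3])
E
```

```text
[ 616.4 -136.8   33. ] [ 619.  -214.8   33. ] [ 694.2 -133.6   33. ] [ 697.2 -210.7   33. ]
cell [ 658.2 -173.9   33. ] 78.09319807086999 78.04777212477323 2.637924024275619 -1.932557429184354
slots [array([ 656.2, -153.6,    8. ]), array([ 657.5, -172.6,    8. ]), array([ 658.9, -193.1,    8. ])]
jar [ 557.8 -137.5  255.3] [  -2.4    0.1 -143.7]
```

Emit:
arm_command(
  motion="0 0 2 3.5 -1.2 -2 -1;0 0 2 7 -2.5 -4 -1;0 0 2 9.5 -3.5 -7 -1;0 0 2 10 -3.65 -10 -1;0 0 2 10 -3.65 -12.5 -1;0 0 2 10 -3.65 -14 -1;0 0 2 10 -3.65 -14 -1;0 0 2 10 -3.65 -14 -1",
)

```text
time_s: 9.23
tool_pos: [658.0, -170.1, 258.3]
eef_rot: [-3.14, -0.055, 0.003]
wrist_force: [0.5, -0.1, -0.4]
finger_gap: 0.589
grip_force: 62.8
```

```bash
python3 snap.py w7; python3 - <<'E'
from h import *
a=bot.read_camera("side")[200:300,270:430,::-1]
cv2.imwrite("pics/m7.png",np.hstack([cv2.resize(cv2.imread("pics/w7.png"),(400,300)),cv2.resize(a,(400,300),interpolation=cv2.INTER_CUBIC)]))
E
```

```text
[ 6.58715585e+02 -1.70460572e+02  2.59786473e+02  3.14099198e+00
  5.50055349e-02  1.07042039e-03]
```

View pics/m7.png

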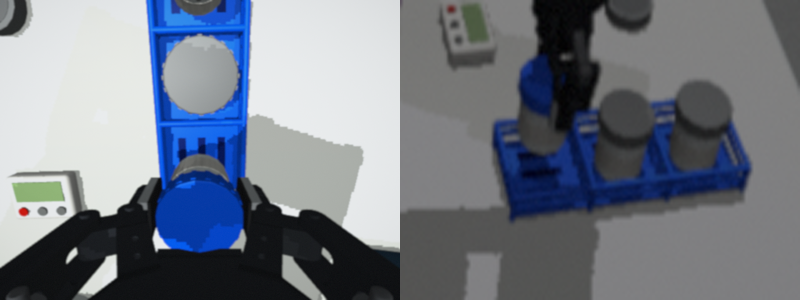

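Emit:
arm_command(
  motion="0 0 0 0.15 -0.3 -0.3 -1;0 0 0 0.15 -0.3 -1 -1;0 0 0 0.15 -0.3 -2.2 -1;0 0 0 0.15 -0.3 -3.2 -1;0 0 0 0.15 -0.3 -3.8 -1;0 0 0 0.15 -0.3 -4.1 -1;0 0 0 0.15 -0.3 -4.3 -1;0 0 0 0.15 -0.3 -4.3 -1",
)

```text
time_s: 10.05
tool_pos: [660.1, -173.8, 214.8]
eef_rot: [-3.141, -0.054, 0.002]
wrist_force: [-0.2, 0.5, -1.5]
finger_gap: 0.592
grip_force: 62.8
```

Emit:
arm_command(
  motion="0 0 0 0 0 -0.1 -1;0 0 0 0 0 -0.2 -1;0 0 0 0 0 -0.2 -1",
)

```text
time_s: 10.3
tool_pos: [660.4, -173.9, 213.9]
eef_rot: [3.141, 0.054, 0.001]
wrist_force: [-0.1, 1.6, -2.2]
finger_gap: 0.587
grip_force: 62.8
```

Emit:
arm_command(
  motion="0 0 0 0 0 -0.1 -1;0 0 0 0 0 -0.15 -1;0 0 0 0 0 -0.15 -1",
)

```text
time_s: 10.55
tool_pos: [660.6, -174.0, 213.7]
eef_rot: [3.141, 0.054, 0.002]
wrist_force: [-3.4, 1.5, 8.4]
finger_gap: 0.584
grip_force: 63.8
```

Emit:
arm_command(
  motion="0 0 0 0 0 -0.1 -1;0 0 0 0 0 -0.1 -1;0 0 0 0 0 -0.1 -1",
)

```text
time_s: 10.8
tool_pos: [660.7, -174.0, 213.7]
eef_rot: [3.141, 0.054, 0.003]
wrist_force: [-3.9, 2.0, 13.5]
finger_gap: 0.59
grip_force: 64.4
```

Emit:
arm_command(
  motion="0 0 0 0 0 0.2 0.6;0 0 0 0 0 0.2 0.6;0 0 0 0 0 0.2 0.6;0 0 0 0 0 0.2 0.6;0 0 0 0 0 2 0.6;0 0 0 0 0 5 0.6;0 0 0 0 0 8 0.6;0 0 0 0 0 11.5 0.6",
)

```text
time_s: 11.47
tool_pos: [659.7, -173.7, 325.6]
eef_rot: [-3.14, -0.054, 0.005]
wrist_force: [0.0, -0.1, -0.1]
finger_gap: 0.799
grip_force: 0.0
```

Emit:
arm_command(
  motion="0 0 -2 -3.5 0.2 0 1;0 0 -2 -7 0.4 0 1;0 0 -2 -10.5 0.7 0 1;0 0 -2 -14 1 0 1;0 0 -2 -17 1.3 0 1;0 0 -2 -19 1.55 0 1;0 0 -2 -20 1.55 0 1;0 0 -2 -20 1.55 0 1",
)

```text
time_s: 12.13
tool_pos: [458.7, -158.3, 326.0]
eef_rot: [-3.141, 0.001, 0.002]
wrist_force: [0.3, -0.0, -0.1]
finger_gap: 1.003
grip_force: 0.0
```

```bash
python3 snap.py w8; python3 - <<'E'
from h import *
np.set_printoptions(precision=1,suppress=True)
W=cam("wrist",np.load("pics/w8.npy"));I=cv2.cvtColor(cv2.imread("pics/w8_raw.png"),cv2.COLOR_BGR2HSV)
m=cv2.inRange(I,(20,120,60),(36,255,255)); k,_,st,ce=cv2.connectedComponentsWithStats(m)
for j in range(1,k):
  if st[j,4]>300: print("yellow",st[j],ce[j],atz(W,ce[j],125))
a=bot.read_camera("side")[200:300,270:430,::-1]
cv2.imwrite("pics/m8.png",np.hstack([cv2.resize(cv2.imread("pics/w8.png"),(400,300)),cv2.resize(a,(400,300),interpolation=cv2.INTER_CUBIC)]))
E
```

```text
[ 4.60347715e+02 -1.58613597e+02  3.26356849e+02  3.14138276e+00
 -1.28501574e-03  1.12994611e-03]
yellow [ 216  178   81   80 5034] [255.6 218. ] [ 462.7 -158.6  125. ]
```

View pics/m8.png

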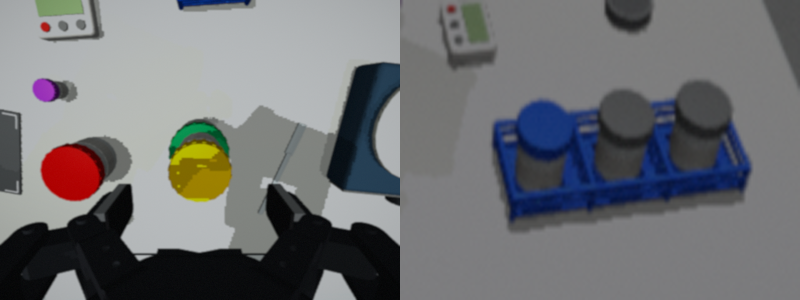

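Blue stands upright in the free cell. Yellow is centred under the gripper at (200,170) of the left half, which works out to about (461,-158.6).

Emit:
arm_command(
  motion="0 0 0 0.1 0 -3 1;0 0 0 0.1 0 -5 1;0 0 0 0.1 0 -5.8 1;0 0 0 0.1 0 -5.8 0.5;0 0 0 0.1 0 -5.8 -1;0 0 0 0.1 0 -5.8 -1;0 0 0 0.1 0 -5.8 -1;0 0 0 0.1 0 -5.8 -1",
)

```text
time_s: 12.95
tool_pos: [461.9, -158.6, 269.2]
eef_rot: [3.141, -0.0, 0.004]
wrist_force: [1.0, -0.6, 1.8]
finger_gap: 0.591
grip_force: 62.3
```

Emit:
arm_command(
  motion="0 0 0 0 0 0 -1;0 0 0 0 0 0 -1",
)

```text
time_s: 13.12
tool_pos: [461.9, -158.6, 269.2]
eef_rot: [3.141, -0.001, 0.004]
wrist_force: [1.4, 0.1, 6.8]
finger_gap: 0.585
grip_force: 62.7
```

Emit:
arm_command(
  motion="0 0 0 0 0 2 -1;0 0 0 0 0 5 -1;0 0 0 0 2 9 -1;0 0 0 0 6 12 -1;0 0 0 0 10 13 -1;0 0 0 0 14 13 -1;0 0 0 0 18 13 -1;0 0 0 0 22 13 -1",
)

```text
time_s: 13.78
tool_pos: [460.5, 58.8, 398.9]
eef_rot: [-3.141, 0.002, -0.002]
wrist_force: [1.6, -0.8, -1.9]
finger_gap: 0.587
grip_force: 62.8
```

Emit:
arm_command(
  motion="0 0 0 -0.5 4 0 -1;0 0 0 -1 8 0 -1;0 0 0 -2 12 0 -1;0 0 0 -3 16 0 -1;0 0 0 -3 20 0 -1;0 0 0 -3 22 0 -1;0 0 0 -3 22 0 -1;0 0 0 -3 22 0 -1",
)

```text
time_s: 14.45
tool_pos: [430.6, 278.1, 397.8]
eef_rot: [3.141, 0.004, -0.001]
wrist_force: [-0.2, 0.9, -0.7]
finger_gap: 0.589
grip_force: 63.0
```

```bash
python3 snap.py w9
```

```text
[ 4.30686236e+02  2.77150684e+02  3.97743766e+02  3.14066875e+00
  1.46004086e-03 -1.68269851e-03]
```

View pics/w9.png

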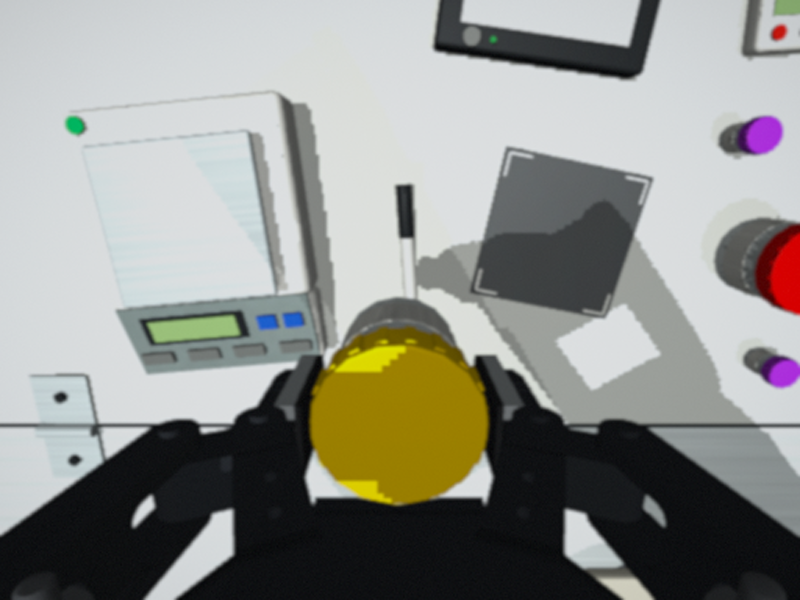

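The pan corners are (83,146), (249,130), (276,293), (121,308). The mat corners are (508,148), (652,179), (606,317), (472,291). The yellow cap is centred at (399,420).

```bash
python3 - <<'E'
from h import *
np.set_printoptions(precision=1,suppress=True)
p=np.load("pics/w9.npy");W=cam("wrist",p)
for n,z,c in(("pan",64,((83,146),(249,130),(276,293),(121,308))),("mat",3,((508,148),(652,179),(606,317),(472,291)))):
  c=np.array([atz(W,px(*q),z) for q in c]); print(n,c.mean(0),[np.linalg.norm(c[i]-c[i-1]) for i in range(4)])
j=atz(W,px(399,420),p[2]-205.2+62);print("jar-tool",j-p[:3])
E
```

```text
pan [465.8 422.1  64. ] [np.float64(108.74644284578049), np.float64(107.66431182290773), np.float64(107.73631357327187), np.float64(110.81707038642989)]
mat [448.3 146.1   3. ] [np.float64(116.57712411344623), np.float64(117.38246824241868), np.float64(116.3642108029689), np.float64(118.1650368843716)]
jar-tool [   0.6    0.4 -143.2]
```

Emit:
arm_command(
  motion="0 0 0 1 4 0 -1;0 0 0 2 8 0 -1;0 0 0 3 12 -1 -1;0 0 0 3.7 14.4 -4 -1;0 0 0 3.7 14.4 -7 -1;0 0 0 3.7 14.4 -9.5 -1;0 0 0 3.7 14.4 -11 -1;0 0 0 3.7 14.4 -11 -1",
)

```text
time_s: 15.22
tool_pos: [467.6, 418.8, 284.1]
eef_rot: [3.136, -0.003, -0.009]
wrist_force: [-0.7, -0.6, -1.1]
finger_gap: 0.586
grip_force: 63.2
```

Emit:
arm_command(
  motion="0 0 0 0 0 -0.3 -1;0 0 0 0 0 -0.6 -1;0 0 0 0 0 -0.8 -1;0 0 0 0 0 -0.8 -1",
)

```text
time_s: 15.55
tool_pos: [468.6, 421.0, 281.1]
eef_rot: [-3.141, 0.001, -0.002]
wrist_force: [0.0, -0.7, -1.8]
finger_gap: 0.591
grip_force: 63.2
```

Emit:
arm_command(
  motion="0 0 0 0 0 -0.3 -1;0 0 0 0 0 -0.6 -1;0 0 0 0 0 -0.8 -1;0 0 0 0 0 -1 -1;0 0 0 0 0 -1 -1",
)

```text
time_s: 15.97
tool_pos: [468.0, 421.1, 269.6]
eef_rot: [3.141, -0.0, -0.001]
wrist_force: [-0.6, 0.4, -2.1]
finger_gap: 0.587
grip_force: 63.2
```

Emit:
arm_command(
  motion="0 0 0 0 0 -0.1 -1;0 0 0 0 0 -0.15 -1;0 0 0 0 0 -0.15 -1",
)

```text
time_s: 16.22
tool_pos: [468.3, 421.2, 269.2]
eef_rot: [3.142, -0.0, 0.0]
wrist_force: [-1.1, -1.9, 4.3]
finger_gap: 0.592
grip_force: 63.7
```

Emit:
arm_command(
  motion="0 0 0 0 0 0.1 0.6;0 0 0 0 0 0.1 0.6;0 0 0 0 0 0.1 0.6;0 0 0 0 0 0.1 0.6;0 0 0 0 0 2 0.6;0 0 0 0 0 5 0.6;0 0 0 0 -1 8 0.6;0 0 0 0 -4 8 0.6",
)

```text
time_s: 16.88
tool_pos: [470.0, 384.5, 354.6]
eef_rot: [-3.134, -0.003, -0.014]
wrist_force: [1.1, 0.2, 0.8]
finger_gap: 0.801
grip_force: 0.0
```

Emit:
arm_command(
  motion="0 0 0 0 -4 0 1;0 0 0 0 -8 0 1;0 0 0 -0.5 -12 0 1;0 0 0 -1 -16 0 1;0 0 0 -1.5 -20 0 1;0 0 0 -2 -24 0 1;0 0 0 -2.5 -28 0 1;0 0 0 -3 -32 0 1",
)

```text
time_s: 17.55
tool_pos: [437.6, 59.5, 348.8]
eef_rot: [-3.142, -0.0, -0.001]
wrist_force: [0.4, 0.2, -0.4]
finger_gap: 1.003
grip_force: 0.0
```

Emit:
arm_command(
  motion="0 0 0 -0.2 -4 -1 1;0 0 0 -0.4 -7.5 -4 1;0 0 0 -0.4 -7.6 -7 1;0 0 0 -0.4 -7.6 -7 1;0 0 0 -0.4 -7.6 -7 1",
)

```text
time_s: 17.97
tool_pos: [433.7, -15.0, 277.8]
eef_rot: [-3.141, 0.003, 0.007]
wrist_force: [0.3, 0.4, 0.3]
finger_gap: 1.0
grip_force: 0.0
```

```bash
python3 snap.py w10; python3 - <<'E'
from h import *
np.set_printoptions(precision=1,suppress=True)
W=cam("wrist",np.load("pics/w10.npy"));R0=cv2.imread("pics/w10_raw.png");I=cv2.cvtColor(R0,cv2.COLOR_BGR2HSV)
m=cv2.inRange(I,(0,150,80),(6,255,255))|cv2.inRange(I,(174,150,80),(180,255,255)); k,_,st,ce=cv2.connectedComponentsWithStats(m)
for j in range(1,k):
  if st[j,4]>300: print("red",st[j],ce[j],atz(W,ce[j],63))
a=bot.read_camera("side")[80:180,170:330,::-1]
cv2.imwrite("pics/m10.png",np.hstack([cv2.resize(cv2.imread("pics/w10.png"),(400,300)),cv2.resize(a,(400,300),interpolation=cv2.INTER_CUBIC)]))
E
```

```text
[ 4.34440100e+02 -1.45324109e+01  2.78967818e+02 -3.14140293e+00
  6.72213773e-04  1.71788274e-03]
red [ 209  164   94   92 6702] [255.2 210. ] [436.6 -14.2  63. ]
```

View pics/m10.png

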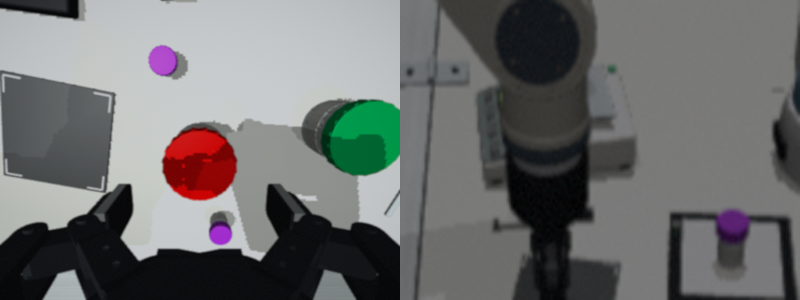

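Red is centred between the fingers, at about (435.5,-14.5). The arm hides yellow in the side view.

Emit:
arm_command(
  motion="0 0 0 0.1 0 -3 1;0 0 0 0.1 0 -6 1;0 0 0 0.1 0 -7.3 1;0 0 0 0.1 0 -7.3 1;0 0 0 0.1 0 -7.3 -1;0 0 0 0.1 0 -7.3 -1;0 0 0 0.1 0 -7.3 -1;0 0 0 0.1 0 -7.3 -1",
)

```text
time_s: 18.78
tool_pos: [436.0, -14.4, 207.6]
eef_rot: [-3.141, -0.0, -0.005]
wrist_force: [-1.5, 4.5, 8.3]
finger_gap: 0.751
grip_force: 65.1
```

Emit:
arm_command(
  motion="0 0 0 0 0 0 -1;0 0 0 0 0 0 -1",
)

```text
time_s: 18.95
tool_pos: [436.0, -14.4, 207.5]
eef_rot: [-3.141, -0.0, -0.005]
wrist_force: [-0.9, 4.1, 8.1]
finger_gap: 0.755
grip_force: 65.1
```

Emit:
arm_command(
  motion="0 0 0 0 0 2 -1;0 0 0 0 0 5 -1;0 0 0 0 -1 9 -1;0 0 0 0 -4 12 -1;0 0 0 1 -8 13 -1;0 0 0 1.5 -12 13 -1;0 0 0 2 -16 13 -1;0 0 0 2.5 -20 13 -1",
)

```text
time_s: 19.62
tool_pos: [460.2, -216.5, 338.0]
eef_rot: [3.14, 0.001, 0.005]
wrist_force: [2.1, 0.9, -1.4]
finger_gap: 0.752
grip_force: 67.5
```

Emit:
arm_command(
  motion="0 0 0 0.5 -4 0 -1;0 0 0 1 -8 0 -1;0 0 0 1.5 -12 0 -1;0 0 0 2 -15 0 -1;0 0 0 2.4 -17.5 -1 -1;0 0 0 2.7 -19.2 -2.5 -1;0 0 0 2.7 -19.2 -3.5 -1;0 0 0 2.7 -19.2 -3.5 -1",
)

```text
time_s: 20.28
tool_pos: [486.4, -406.7, 299.4]
eef_rot: [-3.14, 0.002, 0.003]
wrist_force: [-0.8, 1.8, -2.5]
finger_gap: 0.752
grip_force: 67.5
```

```bash
python3 snap.py w11; python3 - <<'E'
from h import *
a=bot.read_camera("side")[:,:,::-1]; t=bot.read_camera("top")[:,:,::-1]
cv2.imwrite("pics/m11.png",np.vstack([np.hstack([cv2.resize(cv2.imread("pics/w11.png"),(400,300)),cv2.resize(a[284:384,200:340],(400,300),interpolation=cv2.INTER_CUBIC)]),np.hstack([cv2.resize(a[80:180,170:330],(400,300),interpolation=cv2.INTER_CUBIC),cv2.resize(t[150:270,90:250],(400,300),interpolation=cv2.INTER_CUBIC)])]))
E
```

```text
[ 4.86582864e+02 -4.06103320e+02  3.00229694e+02 -3.13984684e+00
  9.60542551e-04  2.80437436e-03]
```

View pics/m11.png

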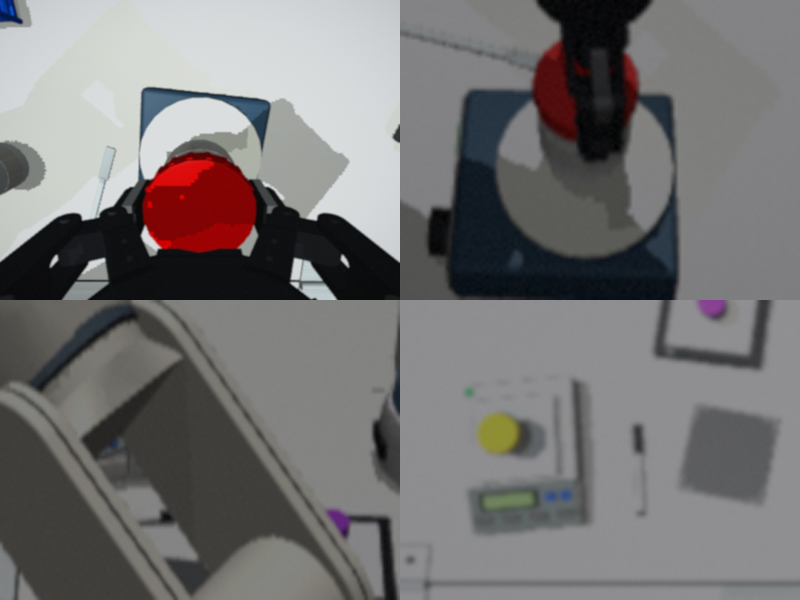

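Red hangs above the plate, with plate edges at columns 140–262 and the jar at 200. Yellow stands on the pan at (498,433).

Emit:
arm_command(
  motion="0 0 0 0.1 0 -1 -1;0 0 0 0.1 0 -2 -1;0 0 0 0.1 0 -2.5 -1;0 0 0 0.1 0 -2.8 -1;0 0 0 0.1 0 -2.9 -1;0 0 0 0.1 0 -2.9 -1",
)

```text
time_s: 20.98
tool_pos: [488.2, -406.7, 271.0]
eef_rot: [-3.141, 0.0, 0.001]
wrist_force: [-0.5, -0.4, -1.9]
finger_gap: 0.75
grip_force: 67.5
```

Emit:
arm_command(
  motion="0 0 0 0 0 -0.1 -1;0 0 0 0 0 -0.15 -1;0 0 0 0 0 -0.15 -1",
)

```text
time_s: 21.23
tool_pos: [488.3, -406.9, 270.3]
eef_rot: [3.141, -0.0, 0.0]
wrist_force: [-0.1, -0.5, -2.3]
finger_gap: 0.757
grip_force: 67.5
```

Emit:
arm_command(
  motion="0 0 0 0 0 -0.1 -1;0 0 0 0 0 -0.15 -1;0 0 0 0 0 -0.15 -1",
)

```text
time_s: 21.48
tool_pos: [488.3, -407.0, 269.7]
eef_rot: [3.141, -0.0, 0.001]
wrist_force: [-1.4, 0.3, 5.3]
finger_gap: 0.753
grip_force: 68.4
```

Emit:
arm_command(
  motion="0 0 0 0 0 -0.05 -1;0 0 0 0 0 -0.05 -1;0 0 0 0 0 -0.05 -1",
)

```text
time_s: 21.73
tool_pos: [488.3, -407.0, 269.6]
eef_rot: [3.141, -0.001, 0.001]
wrist_force: [-3.0, 1.6, 8.8]
finger_gap: 0.755
grip_force: 68.7
```

Emit:
arm_command(
  motion="0 0 0 0 0 0 1;0 0 0 0 0 0 1;0 0 0 0 0 0 1;0 0 0 0 0 0 1;0 0 0 0 0 0 1;0 0 0 0 0 2 1;0 0 0 0 0 5 1;0 0 0 0 0 8 1",
)

```text
time_s: 22.4
tool_pos: [487.9, -406.6, 347.8]
eef_rot: [-3.14, 0.0, 0.003]
wrist_force: [1.0, -0.6, 0.7]
finger_gap: 0.999
grip_force: 0.0
```

Emit:
arm_command(
  motion="0 0 0 -0.3 4 0 1;0 0 0 -0.6 8 0 1;0 0 0 -1 12 0 1;0 0 0 -1.5 16 0 1;0 0 0 -2 20 0 1;0 0 0 -2.5 24 -2 1;0 0 0 -2.8 24.9 -5 1;0 0 0 -2.8 24.9 -7 1",
)

```text
time_s: 23.07
tool_pos: [458.8, -154.8, 277.0]
eef_rot: [-3.141, -0.005, 0.002]
wrist_force: [-1.6, -0.1, -0.4]
finger_gap: 1.002
grip_force: 0.0
```

```bash
python3 snap.py w12; python3 - <<'E'
from h import *
np.set_printoptions(precision=1,suppress=True)
W=cam("wrist",np.load("pics/w12.npy"));R0=cv2.imread("pics/w12_raw.png");I=cv2.cvtColor(R0,cv2.COLOR_BGR2HSV)
m=cv2.inRange(I,(60,120,50),(88,255,255)); k,_,st,ce=cv2.connectedComponentsWithStats(m)
for j in range(1,k):
  if st[j,4]>300: print("green",st[j],ce[j],atz(W,ce[j],63))
a=bot.read_camera("side")[:,:,::-1]
cv2.imwrite("pics/m12.png",np.vstack([np.hstack([cv2.resize(cv2.imread("pics/w12.png"),(400,300)),cv2.resize(a[284:384,200:340],(400,300),interpolation=cv2.INTER_CUBIC)]),np.hstack([cv2.resize(a[80:180,170:330],(400,300),interpolation=cv2.INTER_CUBIC)]*2)]))
E
```

```text
[ 4.58317611e+02 -1.55557878e+02  2.74049637e+02 -3.13946414e+00
 -3.76662977e-03  8.72839246e-03]
green [ 212  163   97   95 7115] [259.6 210.1] [ 461.2 -157.7   63. ]
```

View pics/m12.png

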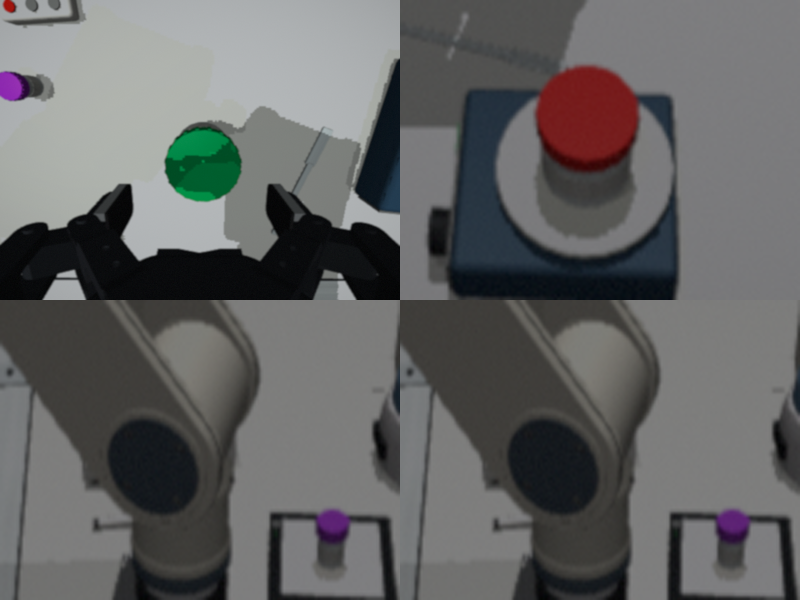

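Red is upright in the middle of the plate. Green is at about (460.5,-157.7), slightly right of the finger mid-line.

Emit:
arm_command(
  motion="0 0 0 0.2 -0.2 -2 1;0 0 0 0.2 -0.2 -3 1;0 0 0 0.2 -0.2 -5 1;0 0 0 0.2 -0.2 -6.5 1;0 0 0 0.2 -0.2 -6.9 1;0 0 0 0.2 -0.2 -6.9 1",
)

```text
time_s: 23.72
tool_pos: [462.2, -160.3, 208.8]
eef_rot: [-3.141, 0.002, 0.002]
wrist_force: [0.1, -0.5, -0.7]
finger_gap: 1.0
grip_force: 0.0
```

Emit:
arm_command(
  motion="0 0 0 -0.1 0.25 -0.2 1;0 0 0 -0.1 0.25 -0.2 0.8;0 0 0 -0.1 0.25 -0.2 -1;0 0 0 -0.1 0.25 -0.2 -1;0 0 0 -0.1 0.25 -0.2 -1;0 0 0 -0.1 0.25 -0.2 -1;0 0 0 -0.1 0.25 -0.2 -1",
)

```text
time_s: 24.3
tool_pos: [461.5, -157.4, 208.5]
eef_rot: [3.141, -0.0, 0.002]
wrist_force: [-1.7, 1.9, 8.7]
finger_gap: 0.756
grip_force: 63.8
```

Emit:
arm_command(
  motion="0 0 0 0 0 2 -1;0 0 0 0 0 5 -1;0 0 0 0 3 6 -1;0 0 0 0 7 6 -1;0 0 0 -0.3 11 6 -1;0 0 0 -0.6 15 6 -1;0 0 0 -0.9 19 6 -1;0 0 0 -1 22 6 -1",
)

```text
time_s: 24.97
tool_pos: [450.4, 65.1, 267.7]
eef_rot: [-3.141, -0.001, -0.001]
wrist_force: [1.1, -0.2, -1.8]
finger_gap: 0.748
grip_force: 67.6
```

Emit:
arm_command(
  motion="0 0 0 -0.1 3 0 -1;0 0 0 -0.2 6 0 -1;0 0 0 -0.3 8.2 -1 -1;0 0 0 -0.3 8.2 -3 -1;0 0 0 -0.3 8.2 -4 -1;0 0 0 -0.3 8.2 -4 -1;0 0 0 -0.3 8.2 -4 -1",
)

```text
time_s: 25.55
tool_pos: [447.9, 144.2, 226.9]
eef_rot: [3.141, -0.001, -0.003]
wrist_force: [-0.2, 0.1, -0.9]
finger_gap: 0.751
grip_force: 67.6
```

```bash
python3 snap.py w13; python3 - <<'E'
from h import *
I=bot.read_camera("side"); h=cv2.cvtColor(I,cv2.COLOR_RGB2HSV)
T=cam("top");S=cam("side")
c={}
for n,X in(("top",T),("side",S)):
  h=cv2.cvtColor(bot.read_camera(n),cv2.COLOR_RGB2HSV)
  m=cv2.inRange(h,(24,140,60),(34,255,255)); k,_,st,ce=cv2.connectedComponentsWithStats(m)
  for j in range(1,k):
    if st[j,4]>40: print(n,st[j],ce[j],atz(X,ce[j],122))
E
```

```text
[ 4.48282321e+02  1.44094203e+02  2.27388398e+02  3.14141127e+00
 -1.91529842e-03 -7.38478004e-04]
top [122 197  15  13 163] [129.23312883 203.06134969] [467.35969981 417.87684659 122.        ]
```

View pics/w13.png

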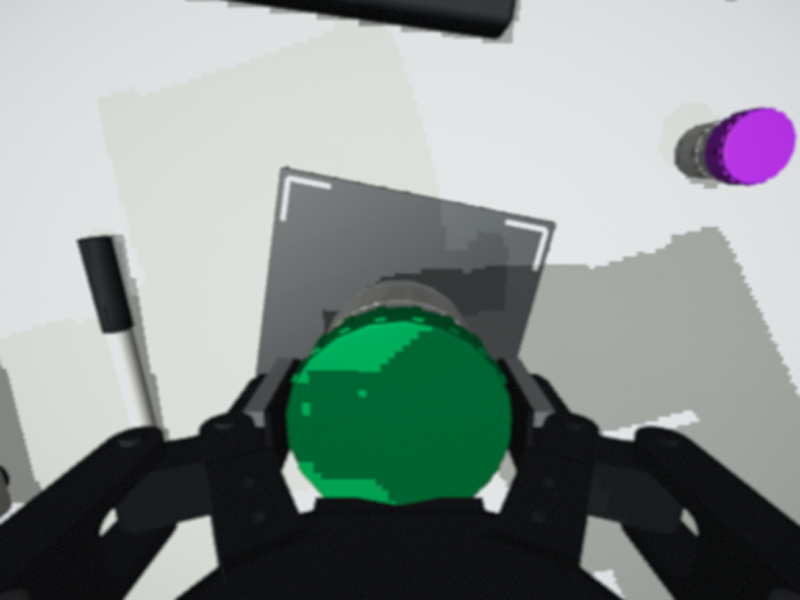

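Green hangs over the mat, whose back corners are at (283,168) and (554,222). Its position matches the measured mat centre.

Emit:
arm_command(
  motion="0 0 0 0 0.1 -0.5 -1;0 0 0 0 0.1 -0.9 -1;0 0 0 0 0.1 -1.2 -1;0 0 0 0 0.1 -1.4 -1;0 0 0 0 0.1 -1.4 -1",
)

```text
time_s: 26.22
tool_pos: [448.0, 145.6, 212.5]
eef_rot: [3.141, -0.0, -0.002]
wrist_force: [1.1, -0.9, -2.3]
finger_gap: 0.746
grip_force: 67.6
```

Emit:
arm_command(
  motion="0 0 0 0 0 -0.1 -1;0 0 0 0 0 -0.15 -1;0 0 0 0 0 -0.15 -1",
)

```text
time_s: 26.47
tool_pos: [448.2, 145.7, 211.6]
eef_rot: [-3.142, 0.0, 0.0]
wrist_force: [-1.1, -0.1, -2.9]
finger_gap: 0.754
grip_force: 67.8
```

Emit:
arm_command(
  motion="0 0 0 0 0 -0.1 -1;0 0 0 0 0 -0.15 -1;0 0 0 0 0 -0.15 -1",
)

```text
time_s: 26.72
tool_pos: [448.2, 145.8, 211.4]
eef_rot: [-3.142, 0.0, -0.0]
wrist_force: [-4.5, -0.7, 17.7]
finger_gap: 0.752
grip_force: 69.9
```

Contact. I'll release, lift, and retreat so the cameras can see.

Emit:
arm_command(
  motion="0 0 0 0 0 0.1 1;0 0 0 0 0 0.1 1;0 0 0 0 0 0.1 1;0 0 0 0 0 0.1 1;0 0 0 0 0 0.1 1;0 0 0 0 0 2 1;0 0 0 0 0 5 1;0 0 0 0 0 9 1",
)

```text
time_s: 27.38
tool_pos: [447.2, 145.4, 299.0]
eef_rot: [3.14, -0.0, -0.009]
wrist_force: [0.8, -0.2, -1.1]
finger_gap: 1.002
grip_force: 0.0
```

Emit:
arm_command(
  motion="0 0 0 0 0 4 1;0 0 0 -2 -3 8 1;0 0 0 -3 -7 12 1;0 0 0 -3 -11 14 1;0 0 0 -3 -15 14 1;0 0 0 -3 -19 14 1;0 0 0 -3 -23 14 1;0 0 0 -3 -23 14 1",
)

```text
time_s: 28.05
tool_pos: [417.8, -87.4, 440.9]
eef_rot: [3.14, -0.003, 0.003]
wrist_force: [0.5, 0.2, -0.9]
finger_gap: 0.998
grip_force: 0.0
```

```bash
python3 - <<'E'
from h import *
bot.read_camera("top")
a=bot.read_camera("side")[:,:,::-1]; t=bot.read_camera("top")[:,:,::-1]
cv2.imwrite("pics/fin.png",np.hstack([cv2.resize(a,(400,300),interpolation=cv2.INTER_AREA),cv2.resize(t,(400,300),interpolation=cv2.INTER_AREA)]) if 0 else np.vstack([np.hstack([cv2.resize(a[80:230,150:350],(400,300),interpolation=cv2.INTER_CUBIC),cv2.resize(t[110:260,90:290],(400,300),interpolation=cv2.INTER_CUBIC)]),np.hstack([cv2.resize(a[180:384,190:462],(400,300)),cv2.resize(t[90:240,250:450],(400,300))])]))
print(bot.state()["wrist_force"],bot.state()["time_s"])
E
```

```text
[-1.31329434  0.29022166 -0.2082406 ] 28.2
```

View pics/fin.png

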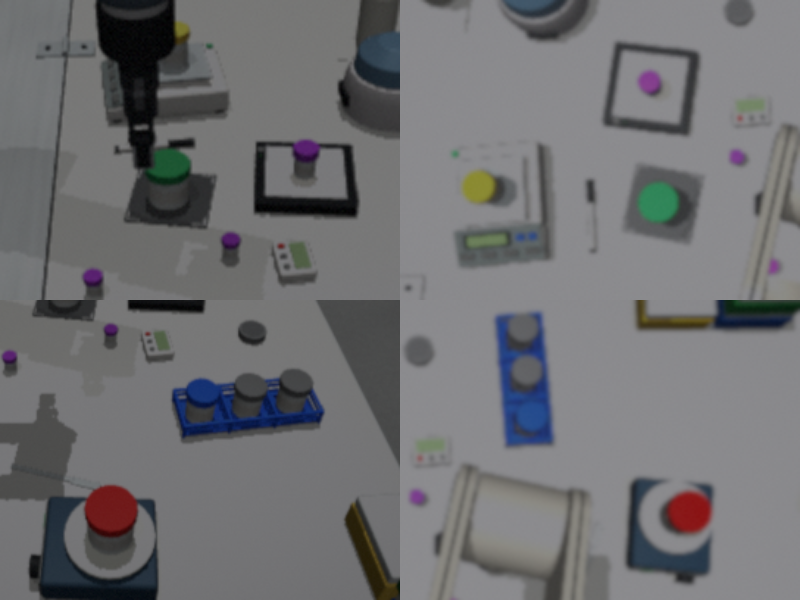

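All five jars stand upright in the middle of their stations: yellow (478,187), violet (649,82), green (658,202), blue (531,418) and red (690,512), once I allow for height parallax. The gripper is clear of them.

```bash
python3 -c "
from plant import bot
print(bot.job_done())"
```

```text
the job is handed in; nothing more can be done
None
```

The job is handed in: all five jars were set down upright on their own stations and let go, none dropped, in about 28 s of the 115 s allowed; the judge's verdict was not shown.

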